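# Hang a sample-tube carrier on the transfer rail under the bench lamp

### The job

Hang the metal tube carrier on the transfer rail: lift its hook over the rail's front lip, lower it into the channel behind, and feel along the rail until it drops fully home in the hidden stop pocket, then let go and leave it hanging there upright. Reach in at a slant under the lamp without knocking it, keep the tubes upright all the time, and leave the other things on the bench where they are.

Things in the scene. Friction and masses are not known exactly. Their poses are not given: they have to be found in the camera images.
- carrier: Loose tube carrier, 0.15-0.35 kg, standing left or right of the rail. Origin: on its underside, below the mid of the back plate; z up, x to its hook side, y along its width; yaw within 0.4 rad. Aluminium back plate 5 thick (x -2.5 to 2.5), 60 wide, 100 tall; in front of it (x to -42.5) a white block 60 wide, 35 tall, with three upright capped tubes, tops at height 85.
- fin (a point): Point at height 127 in the carrier's grip fin, above its origin; axes as the carrier's. The aluminium fin stands on the plate's top edge: 24 long in x (-12 to 12), 10 thick in y, height 100 to 148. Pinch it across y.
- tongue (a point): Mid of the lower end of the carrier's hook tongue, at x 17, height 73 of the carrier; axes as the carrier's. Hook, 24 wide in y: a flat crossbar at height 95 to 100 runs back from the plate to x 23.5; the tongue, 5 thick (x 14.5 to 19.5), hangs from it down to 73. The gap between plate and tongue is 12 mm.
- rail: Fixed aluminium rail, 250 long. Origin: on the bench below the mid of the lip's front face; z up, x away from the robot, y along the rail; yaw within 0.2 rad. Front wall 6 thick (x 0 to 6), height 40 to 140. Behind it an open-topped channel 14 wide (x 6 to 20), then a back wall 6 thick, equally high. The channel's ends are filled beyond y = -75 and 75. Lamp posts at x 51 to 65, y -110 and 110.
- lip (a point): Mid of the lip's top edge (x 3, y 0, height 140 of the rail); axes as the rail's. The channel floor lies 10 mm below it, but for one stop pocket 29 long in y and 50 deep: only there the tongue can sink 22 mm, till the crossbar rests on the lip. The pocket's middle is anywhere within 16 mm either side of y = 0, new each time, not in the readings: slide the tongue lightly on the floor to feel it.
- lamp: Fixed white lamp bar over the rail: 45 deep (x 0 to 45), 260 long in y, 24 tall. Origin: mid of its front lower edge, 6 mm behind the lip's front face, at height 290; axes as the rail's. A gripper pointing straight down at the lip would hit it; one leaning back to the robot by 30 to 45 degrees passes.
- tube_rack: Bystander: green tube rack 55 x 110 x 69 mm, on the other side of the rail than the carrier; origin in the middle of its underside.
- bottle: Bystander: brown bottle, 70 diameter, 140 tall, origin in the middle of its underside.
- tip_box: Bystander: white box with clear lid, 85 x 120 x 75 mm, origin in the middle of its underside.
Not all that is in view belongs to the job. What is shaped like the carrier but red is not meant.

How it is judged:
On the way, in this order (a step that is already met when the one before it is completed fails the run):
1. the carrier is lifted well clear of the bench (height (world z) of carrier above 0.03 m), for 0.1 s.
2. the hook's tongue is in the channel behind the lip (x of tongue in the frame of rail between 0.006 and 0.02 m and z of tongue in the frame of rail between 0.11 and 0.137 m and y of tongue in the frame of rail between -0.07 and 0.07 m), for 0.1 s.
At the end, for the whole second after the job is handed in: The tongue is behind the lip in the stop pocket, its end 17 to 26 mm below the lip's top (fully home is 22), within 30 mm of the rail's middle; the carrier hangs within 12 degrees of upright, at rest and released (x of tongue in the frame of rail between 0.006 and 0.02 m and z of tongue in the frame of rail between 0.114 and 0.123 m and y of tongue in the frame of rail between -0.03 and 0.03 m and angle between carrier's own z axis and vertical below 0.21 rad and linear speed of carrier below 0.02 m/s and angular speed of carrier below 0.2 rad/s and contact force between carrier and the fingers below 0.1 N); the robot touches nothing.
It fails at once if the carrier was tipped by more than 40 degrees (angle between carrier's own z axis and vertical above 0.7 rad).
It fails at once if the lamp was knocked (over 10 N) (contact force between any of the arm, the fingers, carrier and lamp above 10 N).
It fails at once if a bystander was moved by more than 20 mm (distance of any of tube_rack, bottle, tip_box from where it was at the start of the episode above 0.02 m).
It also fails if it takes over 54 s, if anything falls off the work surface, if the arm or the gripper's body presses on something with over 40 N, if the wrist force passes 120 N, or if a joint passes its speed limit or range.

### The arm

A 6-joint arm with a two-finger parallel gripper is mounted at the origin on the work surface. World frame = base frame: x ahead of the robot, y to its left, z up, the work surface at z = 0. Lengths are in m, angles in rad, forces in N, time in s.
With the tool pointing down it reaches from about 0.325 to 0.875 m from the base axis. Payload 4.4 kg.
Tool frame: the origin (TCP) lies at the very end of the fingers, on their centre line; the grasp point (between the pads) lies 19 mm behind it; z points along the fingers, y is the line along which they close (so a half turn about z gives the same grasp; the last joint's range is limited). The gripper opens to 85 mm and grips with 20 to 120 N. Pads are 22 mm wide; open, the fingers measure 114 mm over their backs; the gripper's body (76 mm by 85 mm) begins 54 mm behind the grasp point. The pads swing forward as they close: fully open they stand 13 mm farther back than shut.
Start: joints at [-1.423, 0.207, 1.542, -0, 1.393, -0.15], TCP at [0.169, -0.55, 0.231] pointing down, gripper open.
Joint ranges: [-2.73, 2.73], [-0.86, 2.22], [0.23, 2.46], [-1.11, 4.25], [0.08, 2.63], [-2.82, 2.82]. Speed limits (rad/s): [2.79, 2.79, 3.14, 3.14, 3.14, 3.14].

### API

Orientations are given as a unit quaternion [w, x, y, z].
In Python, from station import manip gives the robot as it stands. The module is installed in compiled form; this text tells all that it offers.
- The arm moves only by the tool play_rows, never from a script. Its argument "commands" is text: rows parted by semicolons, each of 7 numbers parted by spaces: the closure, from -1 (fully open) to 1 (shut), then the shift along the tool's x, y, z in mm, then the turn, a rotation vector about the tool's x, y, z in rad. A call has 1 to 20 rows; each row shifts and turns the commanded pose from where the row before left it, along the tool's axes as they then stand; what a row does not reach is not made up. A row lasts 1/8 s, in which the tool goes at most 62.5 mm and 10.7 degrees, less where a joint would pass 70% of its speed; a pose out of reach is approached as far as the arm can. A call with a gripper value outside its range is refused whole. The fingers move at their own pace and stop on an object; "newtons" is the grip in N (left out, the last holds). Time passes only in rows, so rows that do not move let the fingers close. It gives the time, the measured TCP pose, the force, the opening and the grip force at its end, in the units of the state.
- manip.observe(): the state, without advancing time (a new reading comes with each control period).
- manip.read_camera(name): name is "scene" or "side" or "wrist"; returns a dict with "color" (420x560x3 uint8, blue, green, red), "fx", "fy", "cx", "cy" (pixels), "origin" and "attitude" of the camera in the world; the wrist camera has in their place "hand_eye" (4x4, takes a point from camera to tool coordinates, whose origin is the TCP and whose axes are the flange's). Camera axes: x right, y down, z forward; pixel columns grow to the right and rows downward; lengths in m; the calibration is good to about 2 mm. A picture is of the moment at which its call begins: read the wrist's pose just before it. There is no depth.
- manip.sign_off(): hands the job in; it is judged then, once.
The state is a dict: "time_s": time; "joint_positions": joint angles; "qvel": joint speeds; "joint_efforts": joint torques, N m; "position": TCP position; "eef_rot": TCP orientation; "force": force on the tool from outside, world axes, zero at the start; "wrist_torque": the same for the moment, N m; "gripper_width": opening from 0.0 (shut) to 1.0 (fully open); "grip_force": force on a finger pad.
Only numpy, scipy, OpenCV 4.12 (cv2) and the standard library are available. Lean on these libraries where they do the work, as an engineer would, in place of code of your own. Each camera call takes 0.05 s, during which the arm holds its last target. There are 200 camera calls.

## Working session

There is one attempt and no reset: what is moved stays moved. The work goes in short steps, Python scripts to look and compute and a tool call to move; the robot and the scene stay as the last step left them, time stands still between calls to the robot, and variables do not carry over. Pictures are saved under pics/ and viewed, at most 10 in all, crops included, and the job is handed in when it is done.

Besides the shell and the picture viewer there is one more tool, called after ">>>" as name(argument=value, ...) on one line, values as JSON. play_rows: Moves the arm, as the interface text tells. Its arguments: {"type":"object","properties":{"commands":{"type":"string"},"newtons":{"type":"number"}},"required":["commands"]}

```bash
mkdir -p pics && python3 - <<'E'
from station import manip
import cv2, numpy as np, json
s=manip.observe(); print({k:np.round(v,3).tolist() for k,v in s.items()})
for n in ("scene","side"):
    c=manip.read_camera(n); cv2.imwrite(f"pics/{n}0.png",c["color"])
    np.savez(f"{n}0.npz",**c)
    print(n,c["fx"],c["fy"],c["cx"],c["cy"],c["origin"],np.array(c["attitude"]).tolist())
c=manip.read_camera("wrist"); print(c["hand_eye"],c["fx"])
E
```

```text
{'time_s': 0.0, 'joint_positions': [-1.423, 0.207, 1.543, 0.0, 1.394, -0.151], 'qvel': [0.001, 0.002, -0.002, -0.0, 0.001, -0.001], 'joint_efforts': [-0.002, -38.304, -29.159, -0.0, 0.011, 0.0], 'position': [0.169, -0.549, 0.23], 'eef_rot': [-0.001, 0.989, 0.148, 0.0], 'force': [-0.174, -0.708, -0.081], 'wrist_torque': [-0.031, -0.054, -0.026], 'grip_force': 0.0, 'gripper_width': 0.998}
scene 513.4272752925359 513.4272752925359 288.6632466562515 213.89983662389457 [ 1.51066981 -0.12997342  1.18356235] [-0.2759931396241022, 0.7005286918702884, 0.6126744481783676, -0.24024437411990798]
side 405.99352744875154 405.99352744875154 277.86414073465096 211.56870024235295 [0.44859983 0.83325112 0.6818417 ] [0.02986113703151752, -0.06476409097446587, 0.8636257046349776, -0.49906369063394546]
[[-2.47424072e-04 -9.48262215e-01 -3.17488126e-01  8.17545563e-02]
 [ 9.99999964e-01 -2.66184683e-04  1.57133864e-05  1.68452778e-03]
 [-9.94108866e-05 -3.17488110e-01  9.48262247e-01 -1.43665530e-01]
 [ 0.00000000e+00  0.00000000e+00  0.00000000e+00  1.00000000e+00]] 354.8021751205381
```

View pics/scene0.png

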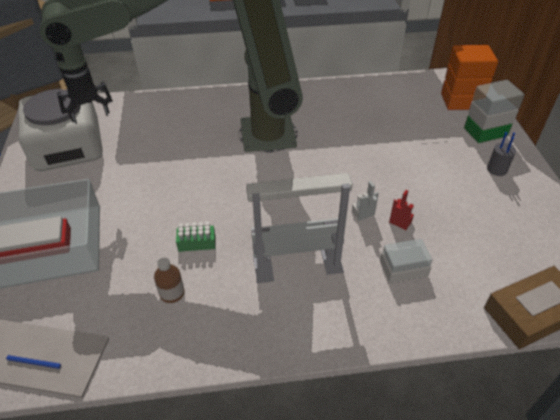

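View pics/side0.png

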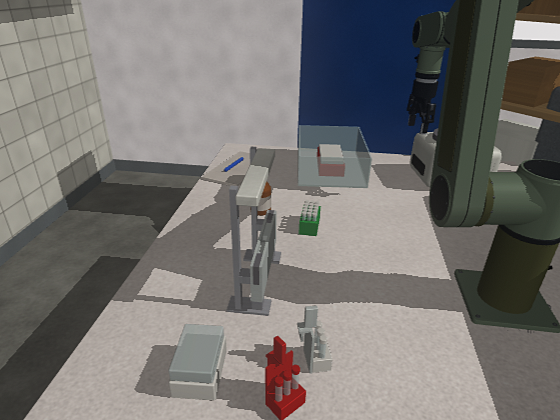

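Scene: the metal carrier is at about (367,205), the red decoy at (402,212), and the rail runs from (258,240) to (342,240) with the lamp bar over it at (300,187). The green rack is at (196,237), the bottle at (168,282) and the tip box at (406,258). In the side view, the carrier is at (315,340) and the rail at (262,260). I'll enlarge both for point picking.

```bash
python3 - <<'E'
import cv2,numpy as np
a=cv2.imread("pics/scene0.png");b=cv2.imread("pics/side0.png")
def crop(im,x,y,w,h,f,W,H):
    o=cv2.resize(im[y:y+h,x:x+w],None,fx=f,fy=f,interpolation=cv2.INTER_CUBIC)
    for i in range(0,w,10): cv2.line(o,(i*f,0),(i*f,10 if i%50 else 20),(0,0,255),1)
    for i in range(0,h,10): cv2.line(o,(0,i*f),(10 if i%50 else 20,i*f),(0,0,255),1)
    return o
L=crop(a,240,165,200,120,4,0,0)   # 800x480
cv2.imwrite("pics/c1.png",L)
R=crop(b,210,150,130,150,4,0,0) # 520x600
S=crop(b,280,290,70,100,4,0,0) # 280x400
m=np.zeros((600,800,3),np.uint8);m[:,:520]=R;m[:400,520:]=S
cv2.imwrite("pics/c2.png",m)
E
```

```text
(no output)
```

View pics/c1.png

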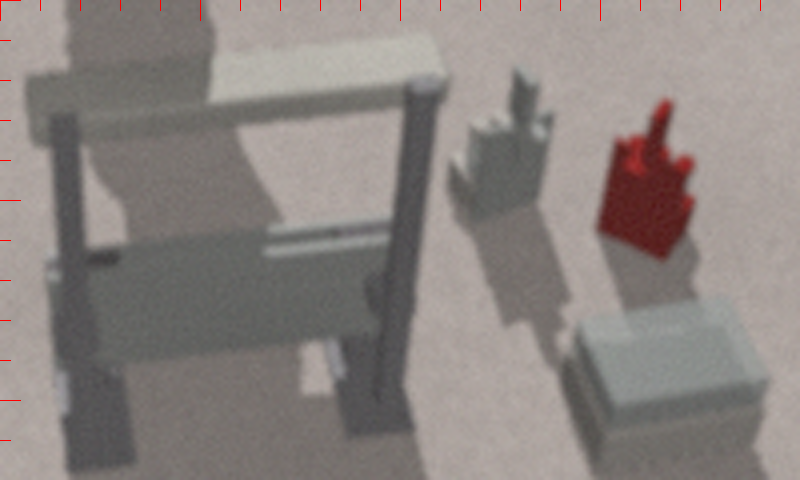

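View pics/c2.png

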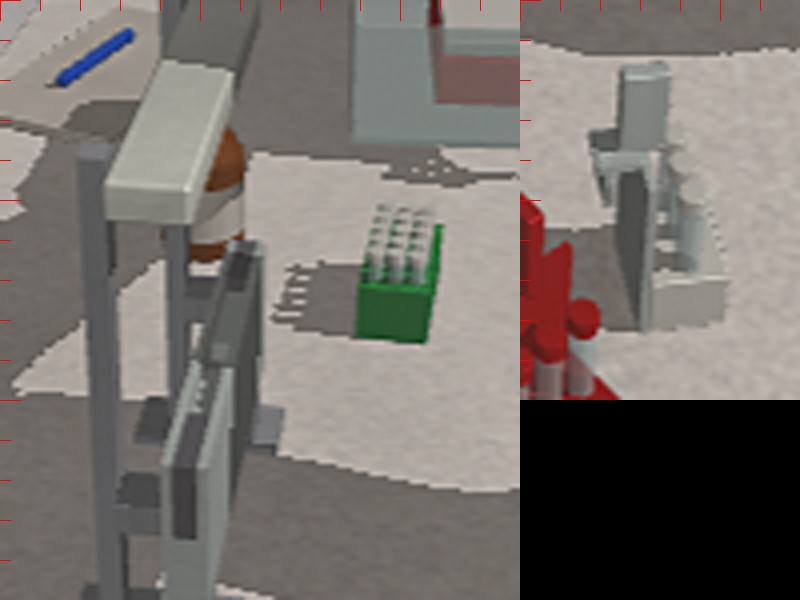

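Scene crop: the carrier shows its back face and hook, with plate bottom corners at about (360,220) and (375,216) and the fin top at (371,184). Side crop: carrier plate bottom corner at (310,372), fin top at about (311,308), and the lamp end face around (247,200). Next is a joint pose fit with an overlay.

```bash
cat > h.py <<'E'
import cv2,numpy as np
from scipy.spatial.transform import Rotation as R
from scipy.optimize import least_squares
def q2R(q): return R.from_quat([q[1],q[2],q[3],q[0]])
def proj(c,P):
    r=q2R(c["attitude"]); p=r.inv().apply(np.atleast_2d(P)-c["origin"])
    return np.c_[c["fx"]*p[:,0]/p[:,2]+c["cx"],c["fy"]*p[:,1]/p[:,2]+c["cy"]]
def place(pose,P):
    x,y,a=pose[:3]; return R.from_euler("z",a).apply(np.atleast_2d(P)*1e-3)+[x,y,pose[3] if len(pose)>3 else 0]
def box(x0,x1,y0,y1,z0,z1):
    v=np.array([[x,y,z] for x in(x0,x1) for y in(y0,y1) for z in(z0,z1)],float)
    return [(v[i],v[j]) for i in range(8) for j in range(i+1,8) if (v[i]!=v[j]).sum()==1]
CAR=box(-2.5,2.5,-30,30,0,100)+box(-42.5,-2.5,-30,30,0,35)+box(-12,12,-5,5,100,148)+box(14.5,19.5,-12,12,73,100)
RAIL=box(0,6,-125,125,40,140)+box(20,26,-125,125,40,140)+box(6,51,-130,130,290,314)
def draw(im,c,pose,edges,col):
    for a,b in edges:
        p=proj(c,place(pose,[a,b])); 
        cv2.line(im,*[tuple(int(round(v*64)) for v in q*4+1.5) for q in p],col,1,cv2.LINE_AA,6)
E
cat > fit.py <<'E'
from h import *
S=dict(np.load("scene0.npz"));D=dict(np.load("side0.npz"))
sc=lambda X,Y:(S,(240+X/4,165+Y/4)); sr=lambda X,Y:(D,(210+X/4,150+Y/4)); ss=lambda X,Y:(D,(280+(X-520)/4,290+Y/4))
car=[((2.5,-30,0),sc(480,222)),((2.5,30,0),sc(540,203)),((2.5,-30,100),sc(472,122)),((2.5,30,100),sc(552,115)),
 ((2.5,30,0),ss(642,330)),((-42.5,30,0),ss(724,318)),((-42.5,30,35),ss(726,275)),((12,5,148),ss(625,74)),((-12,5,148),ss(665,75))]
rail=[((6,-130,314),sc(25,75)),((6,130,314),sc(430,35)),((51,130,314),sc(445,76)),((51,-130,290),sc(34,147)),
 ((51,130,314),sr(107,185)),((6,130,314),sr(190,190)),((6,130,290),sr(195,222)),((51,130,290),sr(105,213)),((51,-130,314),sr(160,62)),((6,-130,314),sr(232,70)),((0,-125,140),sr(264,247))]
def fit(L,x0):
    f=lambda p:np.concatenate([proj(c,place(p,P))[0]-uv for P,(c,uv) in L])
    r=least_squares(f,x0,loss="soft_l1"); print(np.round(r.x,4)); print(np.round(r.fun.reshape(-1,2),1).tolist()); return r.x
pc=fit(car,[.5,.2,0]);pr=fit(rail,[.5,0,0]);
fit(car,[.5,.2,0,0]);fit(rail,[.5,0,0,0])
a=cv2.resize(S["color"],None,fx=4,fy=4,interpolation=cv2.INTER_CUBIC);b=cv2.resize(D["color"],None,fx=4,fy=4,interpolation=cv2.INTER_CUBIC)
for im,c in((a,S),(b,D)): draw(im,c,pc,CAR,(0,0,255));draw(im,c,pr,RAIL,(255,0,255))
m=np.zeros((600,800,3),np.uint8)
m[:,:400]=b[600:1200,800:1200]; m[:300,400:]=a[660:960,1360:1760][:, :400]; m[300:,400:]=b[1180:1480,1000:1400]
m[:300,400:]=a[660:960,1320:1720]
cv2.imwrite("pics/ov.png",m)
E
python3 fit.py
```

```text
[0.4613 0.2584 0.2707]
[[-2.1, -1.1], [-0.3, -1.9], [3.3, 1.3], [0.9, -2.5], [-1.9, -0.1], [-0.3, 0.7], [0.6, -0.5], [-1.2, 0.1], [1.5, -1.2]]
[0.5822 0.0178 0.0624]
[[-0.7, 0.2], [0.6, -3.7], [1.9, -1.8], [0.2, 2.0], [-1.4, -1.5], [0.9, -1.6], [-0.3, 1.1], [-0.4, 2.2], [3.1, -18.8], [3.0, -20.1], [-3.3, -2.6]]
[ 0.461   0.2558  0.2662 -0.0038]
[[-3.1, -0.3], [-1.2, -1.0], [2.3, 2.1], [-0.1, -1.6], [-1.8, 0.1], [-0.4, 0.9], [0.5, -0.2], [-1.0, 0.6], [1.5, -0.7]]
[ 0.5806  0.017   0.0481 -0.0045]
[[-1.2, 0.6], [0.2, -2.2], [1.2, -0.3], [-0.5, 2.4], [-1.2, 0.2], [0.8, 0.2], [-0.3, 2.9], [-0.3, 3.9], [4.6, -17.3], [4.4, -18.4], [-2.0, -1.2]]
```

View pics/ov.png

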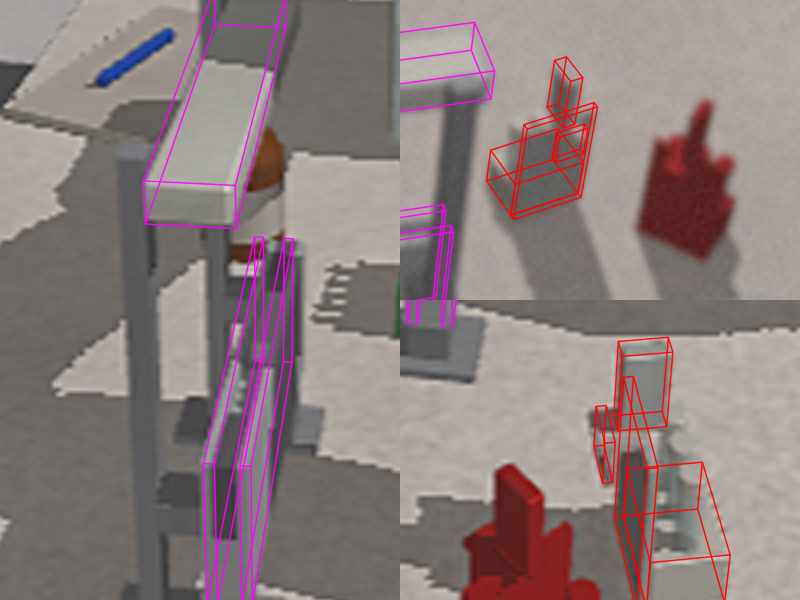

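The far-lamp clicks were on a shadow edge, so I'm dropping them. The carrier is at about (0.461, 0.257) with yaw 0.27, and the rail at about (0.58, 0.017) with yaw about 0.05. Next I move over for a close wrist look.

>>> play_rows(commands="-1 33.8 -31.4 -13 0 0 0;-1 33.8 -31.4 -13 0 0 0;-1 33.8 -31.4 -13 0 0 0;-1 33.8 -31.4 -13 0 0 0;-1 33.8 -31.4 -13 0 0 0;-1 33.8 -31.4 -13 0 0 0;-1 33.8 -31.4 -13 0 0 0;-1 33.8 -31.4 -13 0 0 0;-1 33.8 -31.4 -13 0 0 0;-1 33.8 -31.4 -13 0 0 0;-1 12.8 -41.8 0 0 0 0;-1 12.8 -41.8 0 0 0 0;-1 12.8 -41.8 0 0 0 0;-1 12.8 -41.8 0 0 0 0;-1 12.8 -41.8 0 0 0 0;-1 12.8 -41.8 0 0 0 0;-1 12.8 -41.8 0 0 0 0;-1 12.8 -41.8 0 0 0 0")

```text
time_s: 2.4
position: [0.3991, 0.2008, 0.3611]
eef_rot: [0.0, 0.989, 0.148, -0.0]
force: [0.3, 0.2, 0.7]
gripper_width: 0.998
grip_force: 0.0
```

>>> play_rows(commands="-1 0 0 0 0 0 -0.173;-1 0 0 0 0 0 -0.173;-1 0 0 0 0 0 -0.173;-1 0 0 0 0 0 -0.173;-1 0 0 0 0 0 -0.173;-1 0 0 0 0 0 -0.173;-1 0 0 0 0 0 -0.173;-1 0 0 0 0 0 -0.173;-1 0 0 0 0 0 -0.173;-1 0 0 0 0 0 -0.173;-1 0 0 0 0 0 -0.173;-1 0 0 0 0 0 -0.173;-1 0 0 0 0 0 -0.173;-1 0 0 0 0 0 -0.173;-1 0 0 0 0 0 -0.173;-1 0 0 0 0 0 -0.173;-1 0 0 0 0 0 -0.173;-1 0 0 0 0 0 -0.173;-1 0 0 0 0 0 0")

```text
time_s: 4.78
position: [0.3993, 0.1993, 0.3609]
eef_rot: [-0.0, -0.134, 0.991, -0.0]
force: [0.5, 0.1, -0.2]
gripper_width: 0.995
grip_force: 0.0
```

```bash
cat > w.py <<'E'
from h import *
from station import manip
def wcam():
    s=manip.observe(); c=manip.read_camera("wrist"); H=np.array(c["hand_eye"])
    T=np.eye(4); T[:3,:3]=q2R(s["eef_rot"]).as_matrix(); T[:3,3]=s["position"]; W=T@H
    q=R.from_matrix(W[:3,:3]).as_quat()
    return dict(color=c["color"],fx=c["fx"],fy=c["fy"],cx=c["cx"],cy=c["cy"],origin=W[:3,3],attitude=q[[3,0,1,2]])
E
python3 - <<'E'
from w import *
s=manip.observe(); print({k:np.round(s[k],3).tolist() for k in("time_s","position","eef_rot","joint_positions")})
c=wcam(); np.savez("w1.npz",**c); cv2.imwrite("pics/w1.png",c["color"])
print(c["origin"],q2R(c["attitude"]).apply([0,0,1]))
E
```

```text
{'time_s': 4.775, 'position': [0.399, 0.199, 0.361], 'eef_rot': [-0.0, -0.134, 0.991, -0.0], 'joint_positions': [0.269, -0.148, 1.643, 0.0, 1.648, -1.57]}
[0.32128123 0.17614757 0.50464557] [ 0.30524242  0.08371632 -0.94858771]
```

>>> play_rows(commands="-1 0 0 0 0 -0.1745 0;-1 0 0 0 0 -0.1745 0;-1 0 0 0 0 -0.1745 0;-1 0 0 0 0 -0.1745 0;-1 23.2 9.9 24.3 0 0 0;-1 23.2 9.9 24.3 0 0 0;-1 23.2 9.9 24.3 0 0 0;-1 23.2 9.9 24.3 0 0 0;-1 0 0 0 0 0 0;-1 0 0 0 0 0 0")

```text
time_s: 6.08
position: [0.3815, 0.2355, 0.2289]
eef_rot: [0.34, -0.126, 0.931, 0.047]
force: [0.3, 0.7, 0.5]
gripper_width: 1.0
grip_force: 0.0
```

```bash
python3 - <<'E'
from w import *
s=manip.observe(); print({k:np.round(s[k],4).tolist() for k in("time_s","position","eef_rot","joint_positions")})
c=wcam(); np.savez("w2.npz",**c); cv2.imwrite("pics/w2.png",c["color"])
a=np.load("w1.npz")["color"]
m=np.hstack([cv2.resize(a,(400,300),interpolation=cv2.INTER_AREA),cv2.resize(c["color"],(400,300),interpolation=cv2.INTER_AREA)])
# enlarge parts around predicted carrier
cs=[dict(np.load(f)) for f in("w1.npz","w2.npz")]
for k in cs: print(np.round(proj(k,place([.461,.256,.27],[[0,0,148],[0,0,100],[0,30,100],[0,-30,100],[-42,0,35]]))).tolist())
big=[]
for k in cs:
    u,v=proj(k,place([.461,.256,.27],[-5,0,110]))[0].astype(int); x0=int(np.clip(u-100,0,360));y0=int(np.clip(v-150,0,120)); print("crop",x0,y0)
    big.append(cv2.resize(k["color"][y0:y0+300,x0:x0+200],(400,600),interpolation=cv2.INTER_CUBIC))
cv2.imwrite("pics/w12.png",np.hstack(big))
E
```

```text
{'time_s': 6.075, 'position': [0.3815, 0.2355, 0.2289], 'eef_rot': [0.3399, -0.1261, 0.9308, 0.0465], 'joint_positions': [0.4348, -0.4997, 2.3135, -0.1769, 0.6416, -1.3012]}
[[318.0, 231.0], [315.0, 215.0], [339.0, 215.0], [290.0, 215.0], [311.0, 169.0]]
[[282.0, 205.0], [282.0, 156.0], [318.0, 156.0], [246.0, 156.0], [282.0, 63.0]]
crop 215 64
crop 182 12
```

View pics/w12.png

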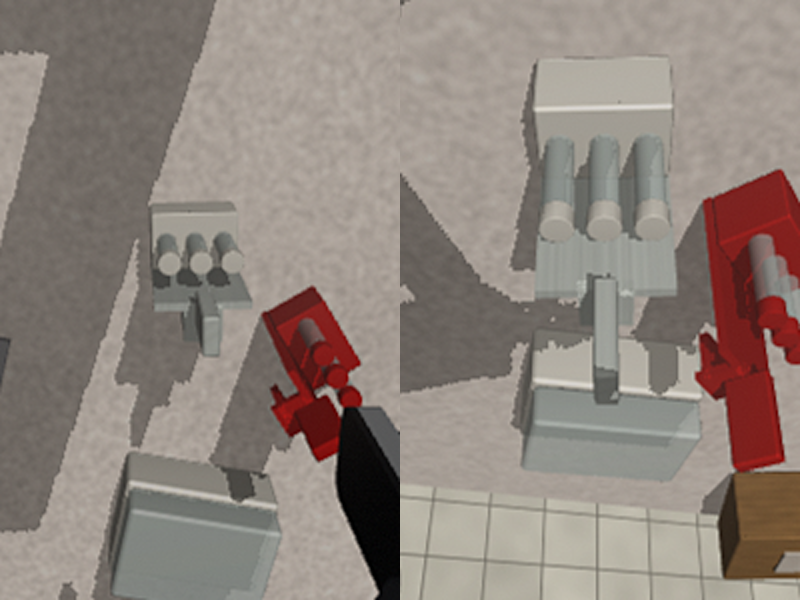

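Wrist pictures (w1 left, w2 right): in w2 the carrier block's front edge is at about (452–517, 41), the plate top edge at (450–520, 159) and the fin top at (480–491, 196–213). The carrier stands upright, and the red decoy is about 30 px to its right. Now I fit the pose.

```bash
cat > fit2.py <<'E'
from h import *
A=dict(np.load("w1.npz"));B=dict(np.load("w2.npz"));S=dict(np.load("scene0.npz"));D=dict(np.load("side0.npz"))
a=lambda X,Y:(A,(215+X/2,64+Y/2)); b=lambda X,Y:(B,(182+(X-400)/2,12+Y/2))
sr=lambda X,Y:(D,(210+X/4,150+Y/4)); sc=lambda X,Y:(S,(240+X/4,165+Y/4)); ss=lambda X,Y:(D,(280+(X-520)/4,290+Y/4))
car=[((-42.5,-30,0),b(540,58)),((-42.5,30,0),b(671,57)),((-42.5,-30,35),b(535,107)),((-42.5,30,35),b(672,107)),((2.5,-30,100),b(536,297)),((2.5,30,100),b(677,294)),
((12,-5,148),b(594,402)),((12,5,148),b(618,402)),((-12,-5,148),b(595,367)),((-12,5,148),b(618,367)),
((-42.5,-30,35),a(152,213)),((-42.5,30,35),a(237,212)),((2.5,-30,100),a(155,308)),((2.5,30,100),a(250,303)),((12,-5,148),a(203,353)),((12,5,148),a(219,355))]
rail=[((6,-130,314),sc(25,75)),((6,130,314),sc(430,35)),((51,130,314),sc(445,76)),((51,-130,290),sc(34,147)),
 ((51,130,314),sr(107,185)),((6,130,314),sr(190,190)),((6,130,290),sr(195,222)),((51,130,290),sr(105,213)),((0,-125,140),sr(264,247))]
def fit(L,x0,v=1):
    f=lambda p:np.concatenate([proj(c,place(p,P))[0]-uv for P,(c,uv) in L])
    r=least_squares(f,x0,loss="soft_l1"); print(np.round(r.x,4)); 
    if v: print(np.round(r.fun.reshape(-1,2),1).tolist())
    return r.x
if __name__=="__main__":
    fit(car,[.46,.26,.27]);fit(car,[.46,.26,.27,0]);fit(car[:10],[.46,.26,.27,0],0)
    fit(rail,[.58,0,0]);fit(rail,[.58,0,0,0])
E
python3 fit2.py
```

```text
[0.4619 0.2587 0.2821]
[[-1.6, -1.9], [0.3, -2.2], [-1.0, -0.6], [2.0, -1.4], [-0.2, -1.0], [-0.3, -0.1], [0.1, 1.0], [0.5, 0.9], [-1.0, 2.9], [0.9, 2.8], [-0.4, -0.3], [1.2, -0.4], [-0.5, 0.7], [1.0, 2.6], [-0.6, 1.9], [0.4, 0.8]]
[ 0.4632  0.2591  0.2805 -0.0016]
[[-1.3, -1.7], [0.2, -1.9], [-0.6, -0.6], [1.9, -1.3], [0.0, -1.6], [-0.5, -0.6], [0.1, 0.0], [0.5, -0.1], [-0.9, 2.0], [0.9, 1.9], [-0.4, 0.3], [1.1, 0.3], [-0.5, 1.2], [0.8, 3.1], [-0.8, 2.4], [0.2, 1.3]]
[ 0.4663  0.26    0.2768 -0.004 ]
[0.5788 0.0176 0.0352]
[[-1.2, -1.7], [0.6, -3.6], [1.3, -1.7], [-0.8, 0.1], [-1.3, -1.9], [0.8, -1.7], [-0.3, 1.1], [-0.3, 1.9], [-0.8, -2.4]]
[ 0.578   0.0167  0.0273 -0.0042]
[[-1.5, -0.9], [0.1, -2.3], [0.7, -0.3], [-1.3, 0.8], [-1.2, -0.3], [0.8, -0.0], [-0.3, 2.7], [-0.2, 3.4], [-0.1, -1.2]]
```

>>> play_rows(commands="0 -0.2 0.2 18.6 0 0 -0.01;0 -0.2 0.2 18.6 0 0 0;0 -0.2 0.2 18.6 0 0 0;0 -0.2 0.2 18.6 0 0 0;0 -0.2 0.2 18.6 0 0 0;0 0 0 18.6 0 0 0;0 0 0 18.6 0 0 0;0 0 0 18.6 0 0 0;0 0 0 0 0 0 0;0 0 0 0 0 0 0", newtons=40)

```text
time_s: 7.38
position: [0.4743, 0.262, 0.1154]
eef_rot: [0.34, -0.131, 0.93, 0.045]
force: [0.7, 0.5, 0.3]
gripper_width: 0.5
grip_force: 0.0
```

```bash
python3 - <<'E'
from w import *
from fit2 import *
s=manip.observe(); r=q2R(s["eef_rot"]); print({k:np.round(s[k],4).tolist() for k in("time_s","position","force","gripper_width")})
for z in(-.004,0): print(1e3*r.inv().apply(place([.463,.259,.281],[[0,0,131]])[0]-s["position"]))
c=wcam(); np.savez("w3.npz",**c); cv2.imwrite("pics/w3.png",cv2.resize(c["color"],(700,525)))
E
```

```text
{'time_s': 7.375, 'position': [0.4743, 0.262, 0.1154], 'force': [0.6832, 0.4649, 0.2935], 'gripper_width': 0.5}
[ -1.16419192   0.08321682 -19.45572489]
[ -1.16419192   0.08321682 -19.45572489]
```

View pics/w3.png

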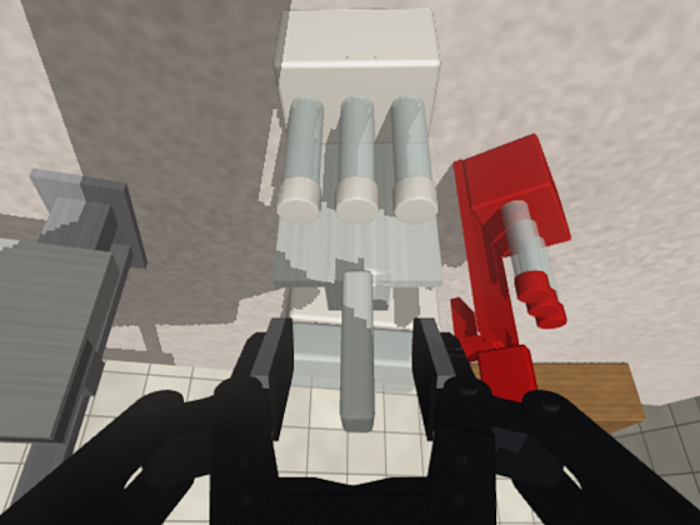

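The fin sits midway between the pads (fin at column 357, pads at 292 and 415 in the enlarged picture). Closing and lifting straight up.

>>> play_rows(commands="1 0 0 0 0 0 0;1 0 0 0 0 0 0;1 0 0 0 0 0 0;1 0 0 0 0 0 0;1 0 0 0 0 0 0;1 0 0 0 0 0 0;1 -6.4 0 -7.7 0 0 0;1 -12.8 0 -15.4 0 0 0;1 -12.8 0 -15.4 0 0 0;1 -12.8 0 -15.4 0 0 0;1 -12.8 0 -15.4 0 0 0;1 -12.8 0 -15.4 0 0 0;1 0 0 0 0 0 0;1 0 0 0 0 0 0", newtons=70)

```text
time_s: 9.18
position: [0.4714, 0.262, 0.2218]
eef_rot: [0.337, -0.131, 0.931, 0.044]
force: [-1.0, -0.3, -1.5]
gripper_width: 0.106
grip_force: 68.2
```

```bash
python3 - <<'E'
from w import *
s=manip.observe(); print({k:np.round(s[k],4).tolist() for k in("time_s","position","eef_rot","force","wrist_torque","gripper_width","grip_force","joint_positions")})
c=wcam(); np.savez("w4.npz",**c)
D=manip.read_camera("side"); np.savez("side4.npz",**D); S=manip.read_camera("scene"); np.savez("scene4.npz",**S)
r=lambda im,w,h:cv2.resize(im,(w,h),interpolation=cv2.INTER_CUBIC)
m=np.zeros((600,800,3),np.uint8)
m[:300,:400]=r(c["color"],400,300)
m[:,400:]=r(D["color"][150:450,210:410],400,600)[:600] if D["color"].shape[0]>=450 else r(D["color"][120:420,200:400],400,600)
m[300:,:400]=r(S["color"][150:300,240:440],400,300)
cv2.imwrite("pics/m4.png",m)
E
```

```text
{'time_s': 9.175, 'position': [0.4714, 0.262, 0.2218], 'eef_rot': [0.3374, -0.1313, 0.9311, 0.0439], 'force': [-1.0137, -0.3132, -1.4826], 'wrist_torque': [-0.1261, 0.4966, 0.0113], 'gripper_width': 0.106, 'grip_force': 68.2298, 'joint_positions': [0.3936, -0.2231, 2.1486, -0.157, 0.531, -1.3502]}
```

View pics/m4.png

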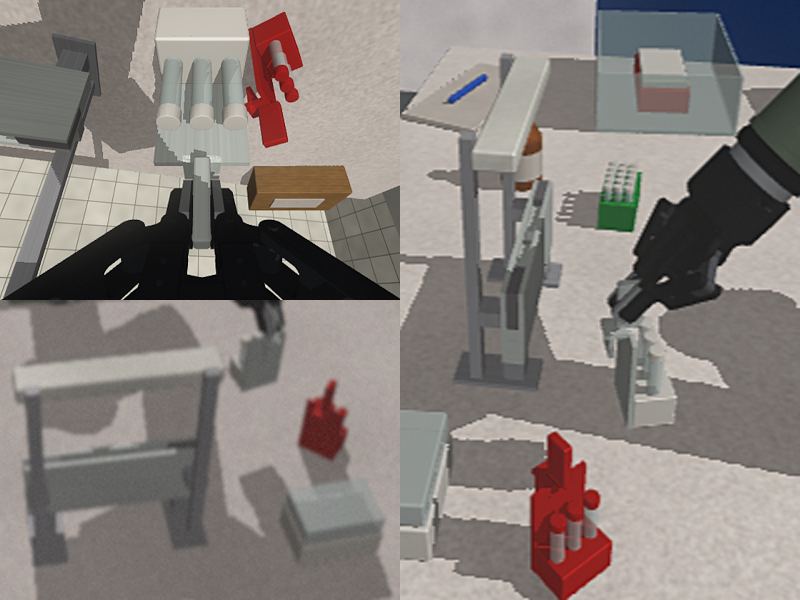

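The carrier is held upright and lifted (68 N grip), and the red decoy is untouched. Moving to staging in front of the rail, turned to the rail's yaw.

>>> play_rows(commands="1 0 -15 0 0 0 0;1 0 -30 0 0 0 0;1 0 -15 0 0 0 0;1 0 0 0 0.051 0 0.061;1 0 0 0 0.051 0 0.061;1 0 0 0 0.051 0 0.061;1 0.5 -20 2 0 0 0;1 0.5 -30 4 0 0 0;1 0.5 -30 4 0 0 0;1 0.5 -30 4 0 0 0;1 0.5 -30 4 0 0 0;1 0.5 -30 4 0 0 0;1 0 -20 3 0 0 0;1 0 0 0 0 0 0;1 0 0 0 0 0 0;1 0 0 0 0 0 0")

```text
time_s: 11.32
position: [0.51, 0.0163, 0.2041]
eef_rot: [0.342, -0.02, 0.939, 0.004]
force: [-0.2, 0.5, -1.8]
gripper_width: 0.103
grip_force: 68.9
```

```bash
python3 - <<'E'
from w import *
s=manip.observe(); print({k:np.round(s[k],4).tolist() for k in("time_s","position","eef_rot","force","wrist_torque","gripper_width","grip_force","joint_positions")})
r=q2R(s["eef_rot"]).as_matrix(); print(np.round(r.T,4).tolist())
c=wcam(); np.savez("w5.npz",**c)
print(proj(c,place([.578,.017,.035],[[0,-125,140],[0,125,140],[0,-125,40],[0,125,40],[6,130,290],[6,-130,290]])).round().tolist())
D=manip.read_camera("side"); np.savez("side5.npz",**D)
r=lambda im,w,h:cv2.resize(im,(w,h),interpolation=cv2.INTER_CUBIC)
# wrist 560x420 full on top; side zoom below
m=np.zeros((600,800,3),np.uint8)
m[:420,:560]=c["color"]; m[:,560:]=r(D["color"][150:350,210:290],240,600); 
m[420:,:560]=r(D["color"][220:265,220:360],560,180)
cv2.imwrite("pics/m5.png",m)
E
```

```text
{'time_s': 11.325, 'position': [0.51, 0.0163, 0.2041], 'eef_rot': [0.3423, -0.0201, 0.9394, 0.0043], 'force': [-0.2135, 0.546, -1.7902], 'wrist_torque': [-0.0303, 0.4826, 0.0594], 'gripper_width': 0.1025, 'grip_force': 68.855, 'joint_positions': [-0.2542, -0.3024, 2.2494, 0.3602, 0.5454, -2.1144]}
[[-0.7648, -0.0349, -0.6433], [-0.0408, 0.9992, -0.0057], [0.643, 0.0219, -0.7656]]
[[106.0, 214.0], [457.0, 217.0], [137.0, 112.0], [428.0, 115.0], [537.0, 483.0], [23.0, 480.0]]
```

View pics/m5.png

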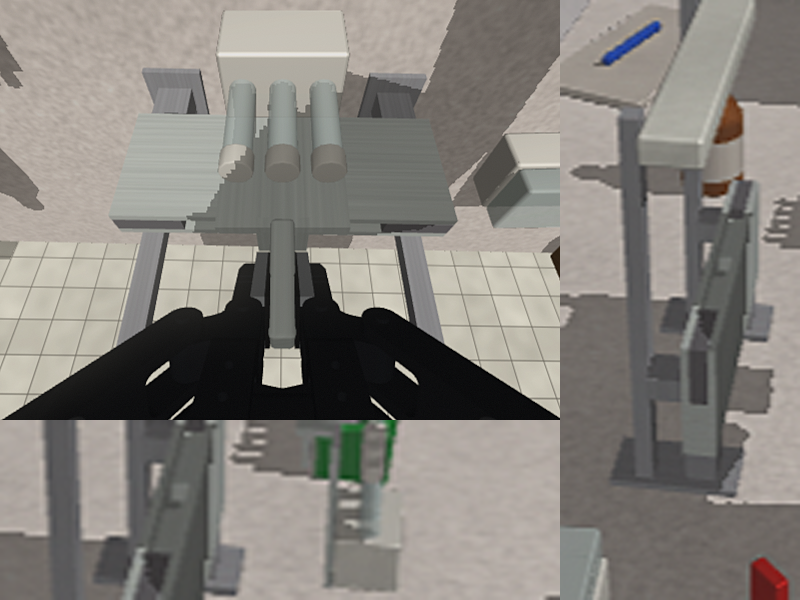

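Wrist view: the rail's front face spans (137,114)–(432,120) at its lower edge and (110,217)–(457,220) at the lip. The carrier hangs upright in front, with its fin at (283,280). Next I find these edges numerically.

```bash
python3 - <<'E'
from h import *
c=dict(np.load("w5.npz")); g=cv2.GaussianBlur(cv2.cvtColor(c["color"],cv2.COLOR_BGR2GRAY).astype(np.float32),(0,0),1)
gy=cv2.Sobel(g,cv2.CV_32F,0,1,ksize=3)/8; gx=cv2.Sobel(g,cv2.CV_32F,1,0,ksize=3)/8
def pk(v,o,th=3):
    a=np.abs(v); return [(o+i,round(float(v[i]),1)) for i in range(1,len(v)-1) if a[i]>th and a[i]>=a[i-1] and a[i]>a[i+1]]
for u in (118,130,145,160,175,190,375,390,410,430,445): print("col",u,pk(gy[205:240,u],205), pk(gy[100:130,u],100))
for v in (130,150,170,190,205): print("row",v,pk(gx[v,100:150],100),pk(gx[v,425:465],425))
print("fin/block")
for u in (240,283,320): print("col",u,pk(gy[0:70,u],0))
for u in(276,283,290): print("col",u,pk(gy[315:360,u],315))
for v in (25,40): print("row",v,pk(gx[v,205:235],205),pk(gx[v,335:360],335))
for v in (270,300,320,340): print("row",v,pk(gx[v,255:310],255))
for u in(220,235,250,320,335): print("col",u,pk(gy[195:255,u],195))
for v in(215,222): print("row",v,pk(gx[v,190:240],190),pk(gx[v,325:370],325))
E
```

```text
col 118 [(215, -6.5), (219, -19.1), (227, 19.7)] []
col 130 [(215, -5.8), (220, -17.6), (228, 20.4)] []
col 145 [(216, -6.2), (220, -19.2), (228, 19.0)] []
col 160 [(216, -6.7), (220, -20.7), (228, 17.8)] [(113, 11.2)]
col 175 [(216, -6.3), (220, -19.4), (229, 19.5), (232, 8.4)] [(111, -7.2), (114, 19.2)]
col 190 [(215, -21.9), (220, 21.2), (229, -7.5), (233, 7.8)] [(114, 36.4)]
col 375 [(219, -6.3), (223, 6.3), (231, -5.5), (235, 25.5)] [(117, 15.8)]
col 390 [(219, -5.7), (224, -11.8), (232, 28.8)] [(118, 6.7)]
col 410 [(220, -6.1), (224, -12.5), (232, 23.3), (236, -4.3)] [(118, 8.0)]
col 430 [(220, -6.0), (224, -7.6), (226, 4.7), (232, 19.8), (236, 9.5)] []
col 445 [(220, -5.8), (225, -4.1), (233, 26.5)] []
row 130 [] []
row 150 [] []
row 170 [] []
row 190 [] [(449, 20.6), (459, -18.7)]
row 205 [] [(455, 4.8)]
fin/block
col 240 [(10, 5.8), (52, 10.8), (56, -15.8)]
col 283 [(10, 4.2), (52, 10.6), (56, -15.8)]
col 320 [(10, 6.0), (52, 10.6), (56, -15.9)]
col 276 [(338, -7.2), (348, 29.6), (356, -10.1)]
col 283 [(338, -8.3), (348, 29.5), (356, -10.6)]
col 290 [(338, -6.9), (348, 30.7), (356, -12.0)]
row 25 [(219, -4.2), (222, 10.7)] [(343, -7.6)]
row 40 [(216, -3.7), (219, 9.2)] [(346, -10.4), (349, 4.7)]
row 270 [(266, -14.1), (269, 23.5), (294, -21.8), (298, 13.4)]
row 300 [(259, 13.7), (264, -23.4), (270, 29.5), (294, -27.5), (300, 23.4), (305, -15.6)]
row 320 [(269, 29.4), (294, -24.6)]
row 340 [(270, 22.9), (294, -24.3)]
col 220 [(227, -5.7), (233, 5.0), (245, 28.1)]
col 235 [(227, -5.7), (233, 5.2), (245, 22.9)]
col 250 [(227, -6.0), (233, 5.0), (246, 22.6)]
col 320 [(227, -6.4), (235, 4.8), (248, 24.5)]
col 335 [(227, -6.1), (233, 7.5), (236, -3.7), (248, 28.1)]
row 215 [(192, -10.6)] []
row 222 [(195, -17.6)] [(349, -3.2)]
```

```bash
cat > fit5.py <<'E'
from h import *
c=dict(np.load("w5.npz"))
TCP=np.array([.510,.0163,.2041])
rail=[((0,-125,140),(110,214.9)),((0,125,140),(457,220.4)),((0,-125,40),(137,112.9)),((0,125,40),(432,119))]
car=[((-42.5,-30,0),(222,10.3)),((-42.5,30,0),(347,10.3)),((-42.5,-30,35),(217.5,54)),((-42.5,30,35),(348.5,54.5)),
((-2.5,30,100),(349.5,227)),((12,-5,148),(269.7,348)),((12,5,148),(294.3,348)),((-12,-5,148),(269.5,338)),((-12,5,148),(294.3,338))]
def carp(p,P): return R.from_euler("zyx",[p[2],p[4],p[5]]).apply(np.atleast_2d(P)*1e-3)+p[[0,1,3]]
def fit(L,x0,pl):
    f=lambda p:np.concatenate([proj(c,pl(p,P))[0]-uv for P,uv in L])
    r=least_squares(f,x0,loss="soft_l1"); print(np.round(r.x,4)); print(np.round(r.fun.reshape(-1,2),1).tolist()); return r.x
pr=fit(rail,[.578,.017,.035],place); pr4=fit(rail,[.578,.017,.035,0],place)
pc=fit(car,[.5,.016,.04,.09,0,0],carp)
for z in ([.5,.016,.04,.0887],): pc4=fit(car,z,place)
for P in (pr,pr4):
  for Q,pl in((pc,carp),(pc4,place)):
    t=pl(Q,[17,0,73])[0]; d=t-np.array([P[0],P[1],0]); d=R.from_euler("z",-P[2]).apply(d); print("tongue in rail",np.round(1e3*d,1),"dyaw",round(Q[2]-P[2],4))
E
python3 fit5.py
```

```text
[0.5807 0.0193 0.0177]
[[-0.3, -0.2], [0.4, -0.1], [2.8, -0.0], [-3.6, -0.2]]
[5.803e-01 1.930e-02 1.770e-02 4.000e-04]
[[-0.7, 0.0], [0.8, 0.1], [2.5, -0.1], [-3.3, -0.1]]
[ 4.997e-01  1.440e-02  4.190e-02  9.010e-02  2.800e-03 -3.000e-04]
[[0.8, -0.8], [-2.9, -0.6], [-1.9, 1.0], [2.4, 0.8], [0.5, 0.5], [-0.0, 0.2], [-0.2, 0.4], [-1.9, -0.7], [1.8, -0.6]]
[0.4998 0.0144 0.0421 0.0902]
[[0.9, -0.7], [-2.9, -0.5], [-1.9, 0.9], [2.4, 0.7], [0.6, 0.4], [-0.1, 0.3], [-0.2, 0.5], [-2.0, -0.9], [1.7, -0.7]]
tongue in rail [-63.9  -3.1 163.1] dyaw 0.0241
tongue in rail [-64.   -3.1 163.2] dyaw 0.0244
tongue in rail [-63.5  -3.1 163.1] dyaw 0.0242
tongue in rail [-63.6  -3.1 163.2] dyaw 0.0245
```

Tongue in the rail frame: (−64, −3, 163) mm, with a yaw difference of 0.024. Going over the lip to y ≈ −20, tongue end about 15 mm above the lip.

>>> play_rows(commands="1 0 0 0 0.013 0 0.015;1 -4.4 -1.5 4.6 0 0 0;1 -8.8 -2.9 9.1 0 0 0;1 -8.8 -2.9 9.1 0 0 0;1 -8.8 -2.9 9.1 0 0 0;1 -8.8 -2.9 9.1 0 0 0;1 -8.8 -2.9 9.1 0 0 0;1 -4.4 -1.5 4.6 0 0 0;1 0 0 0 0 0 0;1 0 0 0 0 0 0")

```text
time_s: 12.68
position: [0.5858, -0.0006, 0.1963]
eef_rot: [0.342, -0.01, 0.94, 0.001]
force: [-0.3, 0.8, -1.4]
gripper_width: 0.106
grip_force: 68.8
```

```bash
cat > st.py <<'E'
from w import *
def tongue(s):  # tongue end in rail frame, mm, from the TCP
    r=q2R(s["eef_rot"]).as_matrix(); yaw=np.arctan2(-r[0,1],r[1,1])
    o=s["position"]+R.from_euler("z",yaw).apply([-.0110,0,-.1146])
    t=o+R.from_euler("z",yaw).apply([.017,0,.073])
    return 1e3*R.from_euler("z",-.018).apply(t-[.5805,.0193,0]),yaw,np.degrees(np.arccos(-r[2,2]))
if __name__=="__main__":
    s=manip.observe(); print({k:np.round(s[k],4).tolist() for k in("time_s","position","force","wrist_torque","gripper_width","grip_force")}); print(tongue(s))
E
python3 - <<'E'
from st import *
s=manip.observe(); print(s["time_s"],s["force"].round(2) if hasattr(s["force"],"round") else s["force"],tongue(s))
c=wcam(); np.savez("w6.npz",**c)
g=cv2.GaussianBlur(cv2.cvtColor(c["color"],cv2.COLOR_BGR2GRAY).astype(np.float32),(0,0),1); gy=cv2.Sobel(g,cv2.CV_32F,0,1,ksize=3)/8
def pk(v,o,th=3.5):
    a=np.abs(v); return [(o+i,round(float(v[i]),1)) for i in range(1,len(v)-1) if a[i]>th and a[i]>=a[i-1] and a[i]>a[i+1]]
p=proj(c,place([.5805,.0193,.018],[[0,-125,140],[0,125,140],[6,-125,140],[6,125,140]])); print(p.round(1).tolist())
for u in (130,160,180,390,420,450): print(u,[round(float(np.interp(u,p[i:i+2,0],p[i:i+2,1])),1) for i in(0,2)],pk(gy[150:260,u],150))
E
```

```text
12.675 [-0.34  0.76 -1.44] (array([ 10.95812935, -19.93585148, 154.74127898]), np.float64(0.019681758006025514), np.float64(40.04497792525325))
[[85.8, 160.4], [562.0, 163.1], [91.0, 167.2], [554.5, 169.9]]
130 [160.6, 167.4] [(161, -6.1), (168, -20.1), (183, 16.8), (188, 9.1)]
160 [160.8, 167.6] [(161, -6.2), (168, -18.7), (183, 18.7), (199, -4.7), (203, -5.2), (234, 5.8), (238, 9.1), (242, 8.3), (255, -10.2), (258, 9.5)]
180 [160.9, 167.7] [(162, -5.9), (168, -19.5), (183, 18.8), (189, 6.6), (231, 6.8), (255, -8.9), (258, 10.5)]
390 [162.1, 168.9] [(162, -5.2), (170, 5.6), (184, -5.9), (190, 3.8), (205, 21.9), (233, 5.9), (258, -11.2)]
420 [162.3, 169.1] [(163, -5.9), (170, 5.8), (184, -5.8), (190, 5.1), (208, 19.6), (234, 9.0), (258, -8.9)]
450 [162.5, 169.3] [(163, -5.7), (170, -15.8), (180, 6.2), (195, 14.5), (233, -3.7), (235, 9.7)]
```

The rail prediction matches the new view within 0.7 px. Lowering.

>>> play_rows(commands="1 2.6 0 3.1 0 0 0;1 2.6 0 3.1 0 0 0;1 2.6 0 3.1 0 0 0;1 2.6 0 3.1 0 0 0;1 2.6 0 3.1 0 0 0;1 0 0 0 0 0 0")

```text
time_s: 13.48
position: [0.5859, -0.0007, 0.1756]
eef_rot: [0.342, -0.01, 0.94, 0.001]
force: [0.1, 0.0, -2.6]
gripper_width: 0.108
grip_force: 68.8
```

>>> play_rows(commands="1 0.6 0 0.8 0 0 0;1 0.6 0 0.8 0 0 0;1 0.6 0 0.8 0 0 0;1 0 0 0 0 0 0")

```text
time_s: 13.98
position: [0.5864, -0.0008, 0.1733]
eef_rot: [0.343, -0.01, 0.939, 0.0]
force: [-0.6, -0.1, -3.1]
gripper_width: 0.109
grip_force: 68.8
```

```bash
python3 st.py
```

```text
{'time_s': 13.975, 'position': [0.5864, -0.0008, 0.1733], 'force': [-0.5743, -0.1332, -3.1155], 'wrist_torque': [-0.0638, 0.5199, -0.0416], 'gripper_width': 0.1085, 'grip_force': 68.8399}
(array([ 11.50709142, -20.22321568, 131.73820344]), np.float64(0.019495646128998873), np.float64(40.07680458196694))
```

>>> play_rows(commands="1 0.6 0 0.8 0 0 0;1 0 0 0 0 0 0")

```text
time_s: 14.22
position: [0.5864, -0.0009, 0.1723]
eef_rot: [0.343, -0.01, 0.939, 0.0]
force: [-0.1, -0.5, -2.8]
gripper_width: 0.108
grip_force: 68.8
```

>>> play_rows(commands="1 0.6 0 0.8 0 0 0;1 0 0 0 0 0 0")

```text
time_s: 14.48
position: [0.5866, -0.0009, 0.1715]
eef_rot: [0.343, -0.01, 0.939, 0.0]
force: [0.7, -0.2, -2.1]
gripper_width: 0.103
grip_force: 69.1
```

>>> play_rows(commands="1 0.6 0 0.8 0 0 0;1 0 0 0 0 0 0")

```text
time_s: 14.72
position: [0.5873, -0.001, 0.1714]
eef_rot: [0.344, -0.01, 0.939, 0.0]
force: [-0.7, 0.2, 1.8]
gripper_width: 0.111
grip_force: 69.6
```

Contact with the floor at tongue z ≈ 130 (about 4 N press). Sliding in +y and feeling.

>>> play_rows(commands="1 0 1.5 0 0 0 0;1 0 1.5 0 0 0 0;1 0 0 0 0 0 0")

```text
time_s: 15.1
position: [0.5874, 0.0017, 0.1714]
eef_rot: [0.344, -0.01, 0.939, -0.0]
force: [-0.2, -2.5, 1.9]
gripper_width: 0.104
grip_force: 69.3
```

>>> play_rows(commands="1 0 1.5 0 0 0 0;1 0 1.5 0 0 0 0;1 0 0 0 0 0 0")

```text
time_s: 15.48
position: [0.5872, 0.0049, 0.1713]
eef_rot: [0.344, -0.01, 0.939, 0.0]
force: [0.1, -4.3, 3.4]
gripper_width: 0.108
grip_force: 69.5
```

>>> play_rows(commands="1 0 1.5 0 0 0 0;1 0 1.5 0 0 0 0;1 0 0 0 0 0 0")

```text
time_s: 15.85
position: [0.5871, 0.008, 0.1713]
eef_rot: [0.344, -0.01, 0.939, 0.0]
force: [0.4, -3.2, 5.5]
gripper_width: 0.107
grip_force: 69.7
```

>>> play_rows(commands="1 0 1.5 0 0 0 0;1 0 1.5 0 0 0 0;1 0 0 0 0 0 0")

```text
time_s: 16.23
position: [0.587, 0.011, 0.1712]
eef_rot: [0.344, -0.01, 0.939, 0.0]
force: [0.1, -3.7, 5.0]
gripper_width: 0.107
grip_force: 69.6
```

>>> play_rows(commands="1 0 1.5 0 0 0 0;1 0 1.5 0 0 0 0;1 0 0 0 0 0 0")

```text
time_s: 16.6
position: [0.5869, 0.0141, 0.1712]
eef_rot: [0.344, -0.01, 0.939, 0.0]
force: [0.2, -3.2, 5.9]
gripper_width: 0.104
grip_force: 69.7
```

>>> play_rows(commands="1 0 1.5 0 0 0 0;1 0 1.5 0 0 0 0;1 0 0 0 0 0 0")

```text
time_s: 16.98
position: [0.5865, 0.0174, 0.1707]
eef_rot: [0.343, -0.01, 0.939, 0.001]
force: [2.8, -2.1, 4.7]
gripper_width: 0.106
grip_force: 69.5
```

>>> play_rows(commands="1 0 1 0 0 0 0;1 0 0 0 0 0 0")

```text
time_s: 17.23
position: [0.5828, 0.0198, 0.1663]
eef_rot: [0.338, -0.01, 0.941, 0.002]
force: [-0.3, 0.4, -2.9]
gripper_width: 0.105
grip_force: 68.9
```

>>> play_rows(commands="1 0 1 0 0 0 0;1 0 0 0 0 0 0")

```text
time_s: 17.48
position: [0.5845, 0.0199, 0.1681]
eef_rot: [0.341, -0.01, 0.94, 0.001]
force: [-0.4, -0.4, -2.1]
gripper_width: 0.107
grip_force: 68.8
```

```bash
python3 st.py
```

```text
{'time_s': 17.475, 'position': [0.5845, 0.0199, 0.1681], 'force': [-0.4092, -0.3714, -2.1297], 'wrist_torque': [0.0033, 0.5128, -0.0514], 'gripper_width': 0.107, 'grip_force': 68.8475}
(array([ 10.04091009,   0.55424733, 126.54604923]), np.float64(0.020297649140177034), np.float64(39.83119100247379))
```

The force is back to free-hanging and z has dropped: the tongue is in the pocket at y ≈ 0.5. Centring slightly and lowering.

>>> play_rows(commands="1 -0.6 0.8 0.5 0 0 0;1 1.3 0 1.5 0 0 0;1 1.3 0 1.5 0 0 0;1 0 0 0 0 0 0")

```text
time_s: 17.98
position: [0.5867, 0.02, 0.1659]
eef_rot: [0.342, -0.01, 0.94, 0.001]
force: [-0.4, -1.1, -1.3]
gripper_width: 0.106
grip_force: 68.9
```

>>> play_rows(commands="1 1 0 1.1 0 0 0;1 0.6 0 0.8 0 0 0;1 0 0 0 0 0 0")

```text
time_s: 18.35
position: [0.5868, 0.0199, 0.1637]
eef_rot: [0.343, -0.01, 0.939, 0.0]
force: [0.0, -0.3, -2.5]
gripper_width: 0.108
grip_force: 68.9
```

```bash
python3 st.py
```

```text
{'time_s': 18.35, 'position': [0.5868, 0.0199, 0.1637], 'force': [0.0416, -0.2584, -2.4563], 'wrist_torque': [0.0349, 0.5437, -0.0814], 'gripper_width': 0.108, 'grip_force': 68.852}
(array([ 12.32478437,   0.50906298, 122.10253029]), np.float64(0.01944495383945785), np.float64(40.07005619665687))
```

>>> play_rows(commands="1 0.6 0 0.8 0 0 0;1 0.6 0 0.8 0 0 0;1 0.6 0 0.8 0 0 0;1 0 0 0 0 0 0")

```text
time_s: 18.85
position: [0.587, 0.0199, 0.1607]
eef_rot: [0.343, -0.01, 0.939, 0.0]
force: [-0.6, 0.3, -2.5]
gripper_width: 0.106
grip_force: 68.9
```

>>> play_rows(commands="1 0.6 0 0.8 0 0 0;1 0 0 0 0 0 0")

```text
time_s: 19.1
position: [0.5871, 0.0199, 0.1597]
eef_rot: [0.343, -0.01, 0.939, 0.0]
force: [-0.0, 0.9, -2.6]
gripper_width: 0.106
grip_force: 68.9
```

```bash
python3 st.py
```

```text
{'time_s': 19.1, 'position': [0.5871, 0.0199, 0.1597], 'force': [-0.0118, 0.9248, -2.5592], 'wrist_torque': [0.0021, 0.5166, -0.0047], 'gripper_width': 0.1055, 'grip_force': 68.8524}
(array([ 12.57049488,   0.5048044 , 118.14644732]), np.float64(0.01952337890291083), np.float64(40.07377857407518))
```

>>> play_rows(commands="1 0.6 0 0.8 0 0 0;1 0 0 0 0 0 0")

```text
time_s: 19.35
position: [0.5877, 0.0198, 0.1595]
eef_rot: [0.343, -0.01, 0.939, 0.0]
force: [-0.7, -0.2, -0.7]
gripper_width: 0.109
grip_force: 69.3
```

>>> play_rows(commands="1 0.4 0 0.5 0 0 0;1 0 0 0 0 0 0;1 0 0 0 0 0 0")

```text
time_s: 19.73
position: [0.588, 0.0197, 0.1594]
eef_rot: [0.344, -0.01, 0.939, 0.0]
force: [-2.8, 0.4, 5.4]
gripper_width: 0.105
grip_force: 70.0
```

```bash
python3 st.py
```

```text
{'time_s': 19.725, 'position': [0.588, 0.0197, 0.1594], 'force': [-2.8149, 0.4022, 5.4482], 'wrist_torque': [0.1614, 0.2381, 0.0585], 'gripper_width': 0.1049, 'grip_force': 70.0489}
(array([ 13.54082541,   0.32087252, 117.84040393]), np.float64(0.019239867202998587), np.float64(40.22258965193017))
```

Contact again at tongue z ≈ 118, fully home. Relaxing the press, opening, then checking before retreat.

>>> play_rows(commands="1 -0.4 0 -0.5 0 0 0;1 0 0 0 0 0 0;0.6 0 0 0 0 0 0;0.3 0 0 0 0 0 0;0 0 0 0 0 0 0;0 0 0 0 0 0 0;0 0 0 0 0 0 0;0 0 0 0 0 0 0")

```text
time_s: 20.72
position: [0.5872, 0.0199, 0.1588]
eef_rot: [0.343, -0.01, 0.939, 0.0]
force: [0.1, 0.1, -0.6]
gripper_width: 0.5
grip_force: 0.0
```

>>> play_rows(commands="0 0 0 -10 0 0 0;0 0 0 -20 0 0 0;0 0 0 -20 0 0 0;0 0 0 -20 0 0 0;0 0 0 -20 0 0 0;0 0 0 -20 0 0 0;0 0 0 -20 0 0 0;0 0 0 0 0 0 0;0 0 0 0 0 0 0")

```text
time_s: 21.85
position: [0.5033, 0.0189, 0.2581]
eef_rot: [0.343, -0.01, 0.939, 0.0]
force: [0.5, -0.6, -0.1]
gripper_width: 0.499
grip_force: 0.0
```

```bash
python3 - <<'E'
from st import *
s=manip.observe(); print({k:np.round(s[k],4).tolist() for k in("time_s","position","force","gripper_width","grip_force")})
c=wcam(); np.savez("w7.npz",**c); D=manip.read_camera("side"); S=manip.read_camera("scene")
r=lambda im,w,h:cv2.resize(im,(w,h),interpolation=cv2.INTER_CUBIC)
im=c["color"].copy()
m=np.zeros((600,800,3),np.uint8)
m[:375,:500]=r(c["color"],500,375); m[375:,:500]=r(S["color"][165:291,200:480],500,225); m[:,500:]=r(D["color"][150:350,220:320],300,600)
cv2.imwrite("pics/m7.png",m)
p=[.5805-.0035,.0193+.0005,.018,.045]
print(proj(c,place(p,[[-42.5,-30,0],[-42.5,30,0],[-42.5,-30,35],[-42.5,30,35],[2.5,-30,100],[2.5,30,100],[-12,-5,148],[12,5,148]])).round().tolist())
E
```

```text
{'time_s': 21.85, 'position': [0.5033, 0.0189, 0.2581], 'force': [0.4819, -0.5502, -0.1133], 'gripper_width': 0.4994, 'grip_force': 0.0}
[[249.0, 39.0], [320.0, 39.0], [247.0, 66.0], [323.0, 67.0], [247.0, 167.0], [322.0, 167.0], [277.0, 210.0], [291.0, 226.0]]
```

View pics/m7.png

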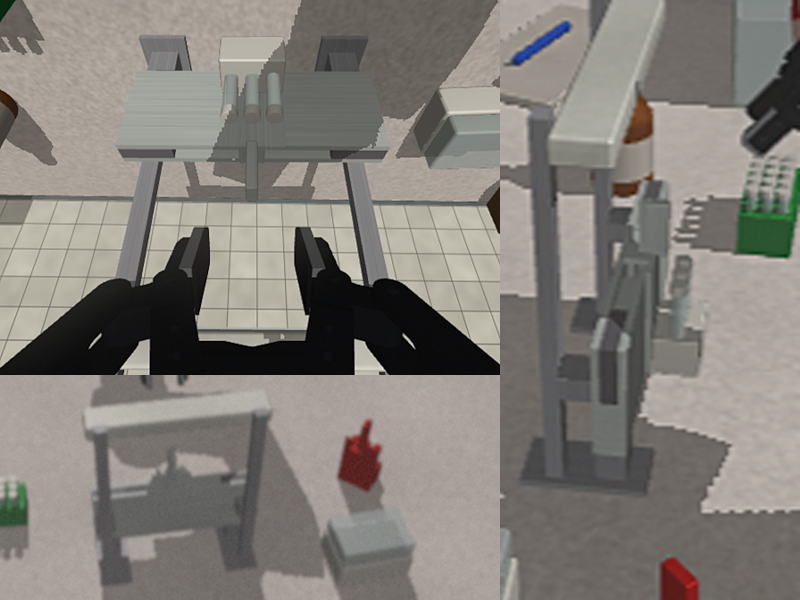

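The carrier hangs upright on the rail where predicted: block edge at (221–285, 38) against a predicted (222–286, 35), and fin tip at (252, 195). The gripper is clear and the rack, bottle and tip box look undisturbed. Handing in.

```bash
python3 -c "
from station import manip
print(manip.sign_off())"
```

```text
the job is handed in; nothing more can be done
None
```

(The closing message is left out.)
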